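# Square a heat sink in the drilling jig and close the end stop

### The job

Push the finned heat sink across the jig, working on both of its ends, until its whole long side lies flush against the dark rail at the back. Then slide the red end stop along by its black handle so that it pushes the heat sink along the rail until it is snug between the red stop and the fixed blue end block, still flush with the rail. Keep the heat sink flat on the jig, do not move the red stop before the heat sink is squared, and leave the tools and other things round the jig where they are.

Things in the scene. Friction and masses are not known exactly. Their poses are not given: they have to be found in the camera images.
- jig: The fixed jig on the bench: plywood base plate 210 mm (x) by 370 mm (y), 8 mm thick. Origin at the centre of its underside, on the bench; x points to the back rail (away from the robot), y along the rail (to the left), z up. The dark rail runs the whole length: its inner face is at x = +85 mm, it is 22 mm thick, top at z = 38 mm. The fixed blue end block at the right end: its inner face is at y = -140 mm, it spans x = 5 to 85 mm, top at z = 40 mm.
- heat_sink_mid (a point): Centre, half-way up, of the loose aluminium heat sink: 80 mm (its x) by 180 mm (its y, along the fins) by 28 mm high, about 0.5 kg, lying on the jig's base plate askew and away from the rail; its x points roughly to the rail. Treat it as a solid block. Its centre lies 22 mm above the bench. In place it lies with its centre at x = 45 mm, y = -50 mm in the jig's frame and its axes parallel to the jig's.
- end_stop (a joint): Travel in m of the red end stop along the jig's -y (to the right). Its flat pushing face is at y = +140 mm - travel in the jig's frame and spans x = 4 to 84 mm, z = 9.5 to 35 mm; its block is 22 mm thick. It starts at 0 to 0.02, can go to 0.12, stays where it is left and takes about 2 N to slide; it stands at 0.10 when the heat sink is home between it and the blue block.
- stop_handle (a point): Centre of the black upright handle on the red stop: 40 mm (along jig x) by 20 mm (along jig y), from 35 to 82 mm above the bench; this point is 60 mm above the bench, at jig x = 40 mm, 12 mm behind (+y of) the stop's face. It can be pushed from its outer (+y) side or pinched across its 20 mm.
- red_screwdriver: Bystander, not to be moved: red screwdriver, 180 mm long, 19 mm high, lying in front of the jig. Origin at the centre of its underside.
- black_tweezers: Bystander, not to be moved: black tweezers, 118 mm long, 8 mm high, lying in front of the jig. Origin at the centre of its underside.
- yellow_meter: Bystander, not to be moved: yellow multimeter, 130 x 66 x 39 mm, lying to the left of the jig. Origin at the centre of its underside.
- small_carton: Bystander, not to be moved: small blue and white carton, 40 x 62 x 30 mm, to the right of the jig. Origin at the centre of its underside.
- cutters: Bystander, not to be moved: red-handled side cutters, 128 mm long, 12 mm high, lying behind the rail. Origin at the centre of its underside.

How it is judged:
By the outcome, as a careful person would: the job done as asked, in the order asked, and still so for the second after the job is handed in, with the robot touching nothing.
It also fails if it takes over 69 s, if anything falls off the work surface, if the arm or the gripper's body presses on something with over 40 N, if the wrist force passes 120 N, or if a joint passes its speed limit or range.

### The arm

A 6-joint arm with a two-finger parallel gripper is mounted at the origin on a cart in front of the work surface, level with it; the furniture and walls round the work are solid. World frame = base frame: x ahead of the robot, y to its left, z up, the work surface at z = 0. Lengths are in m, angles in rad, forces in N, time in s.
With the tool pointing down it reaches from about 0.425 to 1.125 m from the base axis. Payload 14.9 kg.
Tool frame: the origin (TCP) lies between the finger pads; the fingertips stand 17 mm ahead of it and the grasp point (between the pads) lies 2 mm behind it; z points along the fingers, y is the line along which they close (so a half turn about z gives the same grasp; the last joint's range is limited). The gripper opens to 91 mm and grips with 3 to 60 N. Pads are 32 mm wide; open, the fingers measure 118 mm over their backs; the gripper's body (76 mm by 178 mm) begins 60 mm behind the grasp point.
Start: joints at [1.317, 0.379, 1.734, -0, 1.028, -0.033], TCP at [0.153, 0.683, 0.199] pointing down, gripper open.
Joint ranges: [-2.77, 2.77], [-0.74, 2.19], [0, 2.66], [-1.06, 4.2], [0.31, 2.87], [-3.08, 3.08]. Speed limits (rad/s): [1.89, 1.89, 2.39, 3.14, 3.14, 3.14].

### API

Orientations are given as [roll, pitch, yaw] about the fixed x, y, z axes, in that order (R = Rz(yaw) Ry(pitch) Rx(roll)).
In Python, from workcell import get_obs, snapshot, close_job, recognise, cut_out gives the robot as it stands.
- The arm moves only by the shell command python3 -m creep 'ROWS'. ROWS is JSON, a list of rows, each a list of 7 numbers: the turn, a rotation vector about the tool's x, y, z in rad, then the shift along the tool's x, y, z in m, then the closure in counts, from 0 (fully open) to 255 (shut). A call has exactly 10 rows; each row is the pose to reach, as a shift and turn from the pose commanded when the call began, along the tool's axes at that moment; what a row does not reach only later rows make up. A row lasts 1/10 s, in which the tool goes at most 50 mm and 8.59 degrees, less where a joint would pass 70% of its speed; a pose out of reach is approached as far as the arm can. A call with a gripper value outside its range is refused whole. The fingers move at their own pace and stop on an object; the grip force is fixed at half the most. Time passes only in rows, so rows that repeat a pose let the fingers close, or fill a call up. It gives the time, the measured TCP pose, the force, the opening and the grip force at its end, in the units of the state.
- get_obs(): the state, without advancing time (a new reading comes with each control period).
- snapshot(name): name is "side" or "top"; returns a dict with "image" (420x560x3 uint8, red, green, blue), "depth" (420x560 float32, m along the optical axis (not along the pixel's ray), 0 where there is no reading), "fx", "fy", "cx", "cy" (pixels), "k1" (the pictures are not rectified: a ray, as slopes to the right and down, at radius r is drawn at 1 + k1 r^2 times it, then the intrinsics apply), "rvec" (rotation vector, rad) and "tvec" (3), from world to camera coordinates, as OpenCV has them. Camera axes: x right, y down, z forward; pixel columns grow to the right and rows downward; lengths in m; the calibration is good to about 2 mm. A picture is of the moment at which its call begins.
- close_job(): hands the job in; it is judged then, once.
Trained networks look in a picture, given as the dict that the camera call returned (one of the last four; its "shot" number tells which), for a name from the list of things; names that differ only in an ending like _2 or _b are one class to them, and where a whole thing is asked for, a point or a joint stands for the part that bears it (a point fixed in the world has none). Each returns a list of dicts, best first, with "conf" (0 to 1); they miss things now and then, are a little off and sometimes report something else, mostly with a low value. They report only what shows in the picture. A call takes as long as a camera call.
- recognise(picture, target): "extent" ([centre column, centre row, width, height] in pixels, round what is visible of it).
- cut_out(picture, target): "region" (420x560 bool, what is visible of it) and "extent" ([centre column, centre row, width, height] in pixels, round what is visible of it).
The state is a dict: "clock": time; "joint_positions": joint angles; "qvel": joint speeds; "joint_torque": joint torques, N m; "position": TCP position; "eef_rot": TCP orientation; "wrist_force": force on the tool from outside, world axes, zero at the start; "moment": the same for the moment, N m; "opening": finger opening in m; "grasp_force": force on a finger pad.
Only numpy, scipy, OpenCV 4.12 (cv2) and the standard library are available. Lean on these libraries where they do the work, as an engineer would, in place of code of your own. Each camera call takes 0.05 s, during which the arm holds its last target. There are 200 camera calls.

## Working session

There is one attempt and no reset: what is moved stays moved. The work goes in short steps, Python scripts to look and compute and a shell command to move; the robot and the scene stay as the last step left them, time stands still between calls to the robot, and variables do not carry over. Pictures are saved under pics/ and viewed, at most 10 in all, crops included, and the job is handed in when it is done.

```bash
mkdir -p pics
cat > h.py <<'E'
import numpy as np,cv2
from workcell import get_obs,snapshot,close_job,recognise,cut_out
def cam(p):
    R=cv2.Rodrigues(np.array(p['rvec'],float))[0]; return R,np.array(p['tvec'],float).ravel()
def K(p):
    return np.array([[p['fx'],0,p['cx']],[0,p['fy'],p['cy']],[0,0,1.]]),np.array([p['k1'],0,0,0,0.])
def rays(p,uv):
    k,d=K(p); return cv2.undistortPoints(np.array(uv,float).reshape(-1,1,2),k,d).reshape(-1,2)
def cloud(p,mask):
    v,u=np.nonzero(mask&(p['depth']>0)); n=rays(p,np.c_[u,v]); z=p['depth'][v,u]
    R,t=cam(p); return (np.c_[n*z[:,None],z]-t)@R
def onplane(p,uv,z):
    R,t=cam(p); n=rays(p,uv); d=np.c_[n,np.ones(len(n))]@R; c=-R.T@t
    return c+d*((z-c[2])/d[:,2])[:,None]
def proj(p,X):
    k,d=K(p); return cv2.projectPoints(np.array(X,float).reshape(-1,1,3),np.array(p['rvec'],float),np.array(p['tvec'],float),k,d)[0].reshape(-1,2)
def save(p,n): cv2.imwrite('pics/'+n,p['image'][:,:,::-1])
E
python3 - <<'E'
from h import *
o=get_obs(); print(o['clock'],o['position'],o['eef_rot'],o['opening'])
ims=[]
for n in('top','side'):
    p=snapshot(n); save(p,n+'0.png'); R,t=cam(p); print(n,'cam',-R.T@t, 'depth',np.percentile(p['depth'],[5,50,95]))
    for th in['jig','heat_sink_mid','end_stop','stop_handle','red_screwdriver','black_tweezers','yellow_meter','small_carton','cutters']:
        r=cut_out(p,th)
        if r:
            c=cloud(p,r[0]['region']); print(th,round(r[0]['conf'],2),np.round(r[0]['extent']),np.round(np.percentile(c,[2,50,98],axis=0),3).tolist() if len(c) else '')
            if th in('heat_sink_mid','jig','end_stop'):
                for zlo,zhi in((.003,.013),(.031,.042),(.07,.09)):
                    m=(c[:,2]>zlo)&(c[:,2]<zhi)
                    if m.sum()>50:
                        q=cv2.minAreaRect(c[m][:,:2].astype(np.float32)*1000); print('   z',zlo,m.sum(),np.round(np.median(c[m][:,2]),4),np.round(q[0],1),np.round(q[1],1),round(q[2],1))
        else: print(th,'none')
E
```

```text
0.0 [0.15318322 0.68261113 0.19798512] [-3.14050626e+00 -3.74790018e-05  2.92083012e+00] 0.09124027177641487
top cam [ 4.50118361e-01 -3.98730447e-04  9.75168193e-01] depth [0.7802261  0.99315226 1.61370506]
jig 0.68 [294. 224. 170. 118.] [[0.472, -0.162, 0.006], [0.606, 0.02, 0.01], [0.705, 0.196, 0.049]]
   z 0.003 8565 0.0091 [592.1  17. ] [371.3 221.2] 79.7
   z 0.031 1752 0.039 [602.6  16.3] [367.  183.6] 80.0
   z 0.07 171 0.0832 [652.9 157.7] [20.6 40.1] 79.1
heat_sink_mid 0.64 [298. 235.  79.  58.] [[0.51, -0.072, 0.014], [0.565, 0.009, 0.02], [0.619, 0.094, 0.039]]
   z 0.031 951 0.0366 [564.6  10. ] [176.   80.4] 69.4
end_stop 0.81 [234. 189.  18.  44.] [[0.618, 0.139, 0.009], [0.659, 0.151, 0.047], [0.722, 0.171, 0.086]]
   z 0.031 122 0.0365 [655.2 156.4] [22.5 78.1] 79.2
   z 0.07 170 0.0831 [652.9 157.7] [20.6 40.1] 79.1
stop_handle 0.62 [237. 190.  22.  51.] [[0.618, 0.137, 0.011], [0.66, 0.151, 0.047], [0.723, 0.171, 0.086]]
red_screwdriver 0.82 [247. 287.  74.  25.] [[0.419, 0.055, -0.0], [0.448, 0.155, 0.017], [0.468, 0.213, 0.023]]
black_tweezers none
yellow_meter 
[... 1024 characters left out ...]
6] [ 65.9 207.7] 34.8
   z 0.031 215 0.0358 [662.9 121.1] [ 97.4 110.2] 75.8
   z 0.07 170 0.0791 [653.7 159.3] [20.4 40.2] 77.6
stop_handle 0.77 [236. 239.  51.  39.] [[0.618, 0.146, 0.012], [0.652, 0.166, 0.042], [0.717, 0.173, 0.082]]
red_screwdriver 0.56 [339. 272.  52.  39.] [[0.422, 0.062, 0.002], [0.45, 0.178, 0.014], [0.469, 0.218, 0.02]]
black_tweezers none
yellow_meter 0.65 [374. 203.  26.  21.] [[0.452, -0.266, -0.001], [0.476, -0.218, 0.02], [0.51, -0.201, 0.031]]
small_carton 0.75 [374. 202.  26.  15.] [[0.453, -0.261, 0.002], [0.475, -0.217, 0.022], [0.504, -0.201, 0.031]]
cutters 0.6 [242. 219.  37.  20.] [[0.731, -0.077, -0.001], [0.769, -0.017, 0.008], [0.791, 0.059, 0.012]]
```

View pics/top0.png

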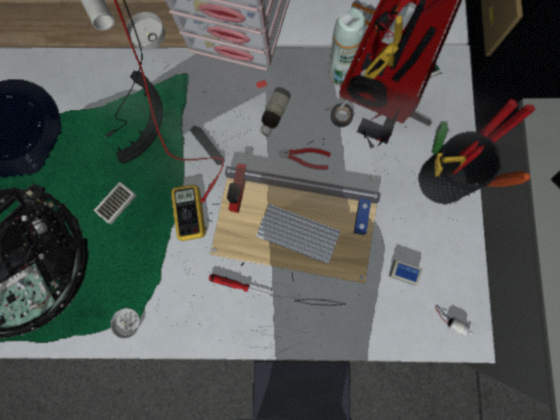

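View pics/side0.png

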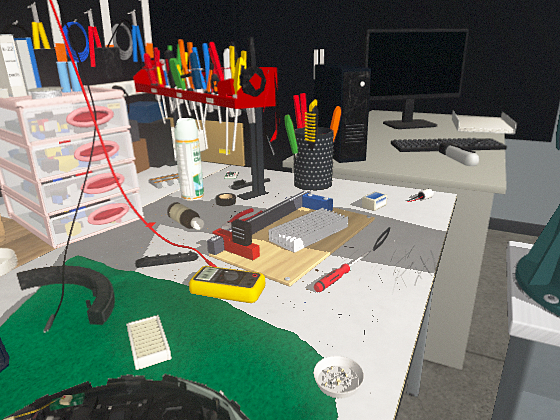

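The top view shows the jig at about (295,225), with the rail from (228,170) to (380,197), the heat sink at (298,235), the stop at (236,190) and the blue block at (363,215). The tweezers are in front at (320,300). The side view shows the same layout. Next I'll refine the jig frame.

```bash
cat >> h.py <<'E'
YAW=np.radians(-10.0); O=np.array([.588,.0165])
def tojig(P,O=O,yaw=YAW):
    c,s=np.cos(yaw),np.sin(yaw); q=(np.asarray(P)[...,:2]-O); return np.stack([q[...,0]*c+q[...,1]*s,-q[...,0]*s+q[...,1]*c],-1)
def toworld(x,y):
    c,s=np.cos(YAW),np.sin(YAW); return O+np.array([c*x-s*y,s*x+c*y])
E
python3 - <<'E'
from h import *
for n in('top','side'):
    p=snapshot(n); c=cloud(p,np.ones((420,560),bool)); j=tojig(c)*1000; z=c[:,2]*1000
    def rect(m,lab):
        if m.sum()<20: print(n,lab,m.sum());return
        q=cv2.minAreaRect(j[m].astype(np.float32)); print(n,lab,m.sum(),'z',np.round(np.median(z[m]),1),'x',np.round(np.percentile(j[m][:,0],[1,99]),1),'y',np.round(np.percentile(j[m][:,1],[1,99]),1),np.round(q[0],1),np.round(q[1],1),round(q[2],1))
    x,y=j.T
    r=(z>32)&(z<48)&(x>75)&(x<125)&(abs(y)<200); rect(r,'rail')
    if r.sum()>50: print('  rail slope deg',np.degrees(np.polyfit(y[r],x[r],1)[0]))
    rect((z>32)&(z<48)&(x>0)&(x<78)&(y<-125)&(y>-200),'blue')
    rect((z>30)&(z<45)&(x>-95)&(x<60)&(abs(y)<115),'sink')
    rect((z>70)&(z<92)&(x>0)&(x<80)&(y>100)&(y<180),'handle')
    pl=(z>4)&(z<14)&(x>-118)&(x<-85)&(abs(y)<160); rect(pl,'platefront')
    pl=(z>4.5)&(z<13)&(x>-90)&(x<40)&(abs(y)<195); rect(pl,'plate sides')
E
```

```text
top rail 1555 z 39.3 x [ 77.4 108.7] y [-179.   182.2] [94.3  1.7] [369.2  38.4] 89.8
  rail slope deg 0.2650727594153307
top blue 374 z 40.9 x [ 4.  77.7] y [-163.8 -138.2] [  40.8 -151.1] [26.  74.2] 89.9
top sink 1043 z 36.7 x [-73.8  29.5] y [-99.5  78.3] [-22.  -10.2] [179.6  80.2] 79.3
top handle 172 z 82.9 x [19.4 58.1] y [140.  160.1] [ 39.1 150.3] [40.6 21. ] 1.8
top platefront 1244 z 9.1 x [-111.   -85.3] y [-156.5  157.1] [-1.014e+02  1.000e-01] [319.7  32.9] 90.0
top plate sides 5321 z 9.0 x [-89.2  38.9] y [-180.7  184.1] [-25.   -0.4] [388.3 130. ] 90.0
side rail 681 z 37.6 x [ 76.1 112.7] y [-174.3  187. ] [91.4  3.2] [370.3  40.5] 88.5
  rail slope deg 0.28744289352600283
side blue 166 z 38.7 x [ 4.2 76.7] y [-163.2 -136.1] [  41.  -148.9] [73.9 29.6] 1.0
side sink 1252 z 33.7 x [-72.8  31. ] y [-97.6  80.7] [-20.7  -9. ] [183.   84.3] 78.9
side handle 170 z 79.1 x [19.6 59.2] y [142.6 163.2] [ 39.5 152.5] [23.7 40.4] 82.4
side platefront 702 z 7.4 x [-105.   -85.2] y [-154.5  157.3] [-95.5   0.1] [319.8  21. ] 90.0
side plate sides 2588 z 7.6 x [-89.2  37.5] y [-176.7  187.1] [-25.1   3.5] [129.8 372.1] 0.0
```

```bash
cat >> h.py <<'E'
from scipy.spatial.transform import Rotation as Ro
def go(x,y,z,yaw=np.radians(170)):
    o=get_obs(); R=Ro.from_euler('xyz',o['eef_rot']); P=np.array(o['position'])
    T=np.r_[toworld(x,y),z]; W=Ro.from_euler('xyz',[np.pi,0,yaw])
    print('clock',o['clock'],'jig now',np.round(tojig(P)*1000,1),np.round(P[2]*1000,1),'yaw',np.round(np.degrees(o['eef_rot']),2),'F',np.round(o['wrist_force'],1))
    print('turn',np.round((R.inv()*W).as_rotvec(),4),'shift',np.round(R.inv().apply(T-P),4))
E
python3 -c "
from h import *
go(-.104,-.012,.2)"
```

```text
clock 1.1 jig now [-543.8  580.9] 198.7 yaw [179.99  -0.   167.35] F [ 0.9  0.4 -0.2]
turn [ 0.0001 -0.     -0.0463] shift [-0.4668 -0.572  -0.0014]
```

```bash
python3 -m creep '[[0,0,-0.005,-0.024,-0.029,0,0],[0,0,-0.01,-0.048,-0.058,0,0],[0,0,-0.015,-0.072,-0.087,0,0],[0,0,-0.02,-0.096,-0.116,0,0],[0,0,-0.025,-0.12,-0.145,0,0],[0,0,-0.03,-0.144,-0.174,0,0],[0,0,-0.035,-0.168,-0.203,0,0],[0,0,-0.04,-0.192,-0.232,0,0],[0,0,-0.046,-0.216,-0.261,0,0],[0,0,-0.046,-0.235,-0.286,0,0]]'
python3 -c "
from h import *
go(-.104,-.012,.2)"
```

```text
clock: 2.1
position: [0.3206, 0.351, 0.1988]
eef_rot: [3.141, 0.0, 2.967]
wrist_force: [0.2, 0.1, 0.4]
opening: 0.0912
grasp_force: 0.0
clock 2.1 jig now [-321.5  282.9] 198.8 yaw [1.7999e+02 2.0000e-02 1.6998e+02] F [0.2 0.1 0.4]
turn [ 0.0003  0.0003 -0.0003] shift [-0.2175 -0.2949 -0.0012]
```

```bash
python3 -m creep '[[0,0,0,-0.025,-0.034,0,0],[0,0,0,-0.05,-0.068,0,0],[0,0,0,-0.075,-0.102,0,0],[0,0,0,-0.1,-0.136,0,0],[0,0,0,-0.125,-0.17,0,0],[0,0,0,-0.15,-0.204,0,0],[0,0,0,-0.175,-0.238,0,0],[0,0,0,-0.2,-0.272,0,0],[0,0,0,-0.217,-0.295,0,0],[0,0,0,-0.217,-0.295,0.04,0]]'
python3 -c "
from h import *
go(-.104,-.012,.034)"
```

```text
clock: 3.1
position: [0.4872, 0.0217, 0.1623]
eef_rot: [3.14, 0.009, 2.964]
wrist_force: [1.6, 0.2, -0.7]
opening: 0.0915
grasp_force: 0.0
clock 3.1 jig now [-100.2  -12.4] 162.3 yaw [179.93   0.5  169.82] F [ 1.6  0.2 -0.7]
turn [ 0.0013  0.0088 -0.0031] shift [0.0049 0.0002 0.1282]
```

```bash
python3 -m creep '[[0,0,0,0,0,0.02,0],[0,0,0,0,0,0.04,0],[0,0,0,0,0,0.06,0],[0,0,0,0,0,0.08,0],[0,0,0,0,0,0.1,0],[0,0,0,0,0,0.115,0],[0,0,0,0,0,0.125,0],[0,0,0,0,0,0.125,0],[0,0,0,0,0,0.125,0],[0,0,0,0,0,0.125,0]]'
python3 - <<'E'
from h import *
go(-.012,-.012,.034)
p=snapshot('top'); cv2.imwrite('pics/a.png',cv2.resize(p['image'][120:340,160:460,::-1],None,fx=2.5,fy=2.5))
E
```

```text
clock: 4.1
position: [0.4829, 0.0242, 0.0344]
eef_rot: [3.141, 0.001, 2.967]
wrist_force: [-0.2, -0.1, -0.1]
opening: 0.0912
grasp_force: 0.0
clock 4.1 jig now [-104.8  -10.6] 34.4 yaw [1.7999e+02 7.0000e-02 1.6998e+02] F [-0.2 -0.1 -0.1]
turn [ 0.0002  0.0012 -0.0003] shift [-0.0928 -0.0014  0.0005]
```

View pics/a.png

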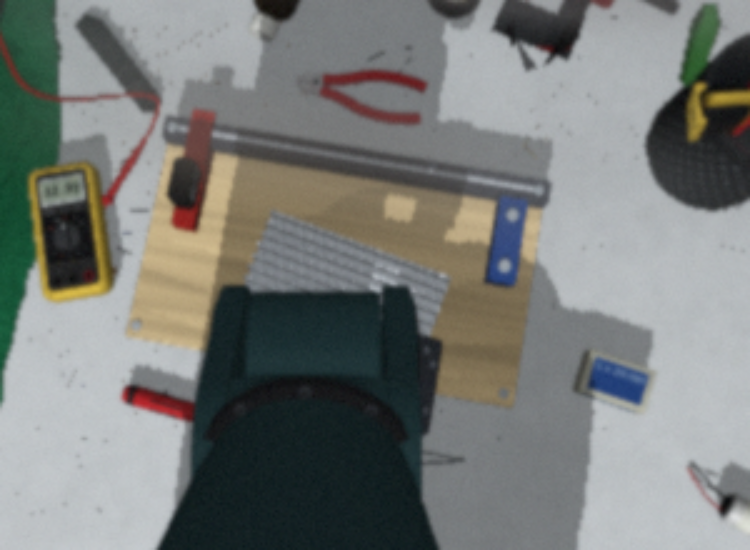

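The heat sink is untouched, at about (345,275) in the crop, and the gripper stands in front of it. Now I'll push.

```bash
python3 -m creep '[[0,0,0,-0.006,0,0,0],[0,0,0,-0.012,0,0,0],[0,0,0,-0.018,0,0,0],[0,0,0,-0.024,0,0,0],[0,0,0,-0.03,0,0,0],[0,0,0,-0.036,0,0,0],[0,0,0,-0.042,0,0,0],[0,0,0,-0.048,0,0,0],[0,0,0,-0.054,0,0,0],[0,0,0,-0.06,0,0,0]]'
python3 - <<'E'
from h import *
go(-.012,-.012,.034)
E
```

```text
clock: 5.15
position: [0.5419, 0.0137, 0.0336]
eef_rot: [-3.142, -0.0, 2.967]
wrist_force: [1.2, -0.1, 0.1]
opening: 0.0915
grasp_force: 0.0
clock 5.15 jig now [-44.9 -10.7] 33.6 yaw [-180.     -0.    169.99] F [ 1.2 -0.1  0.1]
turn [-0.     -0.     -0.0002] shift [-0.0329 -0.0013 -0.0004]
```

```bash
python3 -m creep '[[0,0,0,-0.004,0,0,0],[0,0,0,-0.008,0,0,0],[0,0,0,-0.012,0,0,0],[0,0,0,-0.015,0,0,0],[0,0,0,-0.018,0,0,0],[0,0,0,-0.021,0,0,0],[0,0,0,-0.024,0,0,0],[0,0,0,-0.026,0,0,0],[0,0,0,-0.027,0,0,0],[0,0,0,-0.028,0,0,0]]'
python3 - <<'E'
from h import *
go(-.012,-.012,.034)
p=snapshot('top'); cv2.imwrite('pics/b.png',cv2.resize(p['image'][120:340,160:460,::-1],None,fx=2.5,fy=2.5))
E
```

```text
clock: 6.15
position: [0.569, 0.0089, 0.0336]
eef_rot: [-3.142, -0.0, 2.967]
wrist_force: [0.5, 0.2, -0.5]
opening: 0.091
grasp_force: 0.0
clock 6.15 jig now [-17.4 -10.8] 33.6 yaw [-1.8000e+02 -1.0000e-02  1.6998e+02] F [ 0.5  0.2 -0.5]
turn [-0.     -0.0002 -0.0003] shift [-0.0054 -0.0012 -0.0004]
```

View pics/b.png

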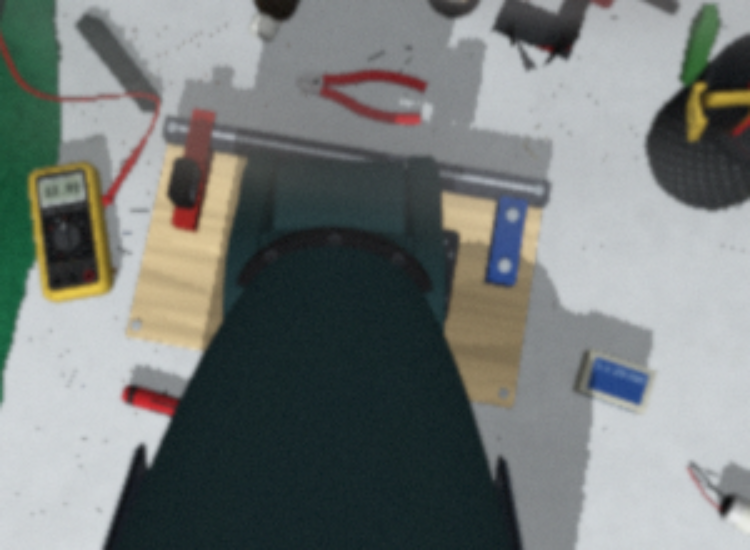

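```bash
python3 -m creep '[[0,0,0,-0.001,0,0,0],[0,0,0,-0.002,0,0,0],[0,0,0,-0.003,0,0,0],[0,0,0,-0.004,0,0,0],[0,0,0,-0.005,0,0,0],[0,0,0,-0.005,0,0,0],[0,0,0,-0.005,0,0,0],[0,0,0,-0.005,0,0,0],[0,0,0,-0.005,0,0,0],[0,0,0,-0.005,0,0,0]]'
python3 - <<'E'
from h import *
go(-.012,-.012,.034)
p=snapshot('side'); cv2.imwrite('pics/c.png',cv2.resize(p['image'][160:310,190:390,::-1],None,fx=4,fy=4,interpolation=cv2.INTER_CUBIC))
E
```

```text
clock: 7.2
position: [0.5739, 0.0081, 0.0336]
eef_rot: [-3.142, -0.0, 2.967]
wrist_force: [-0.4, -0.1, 0.1]
opening: 0.0915
grasp_force: 0.0
clock 7.2 jig now [-12.4 -10.7] 33.6 yaw [-180.     -0.    169.99] F [-0.4 -0.1  0.1]
turn [-0.     -0.     -0.0002] shift [-0.0004 -0.0013 -0.0004]
```

View pics/c.png

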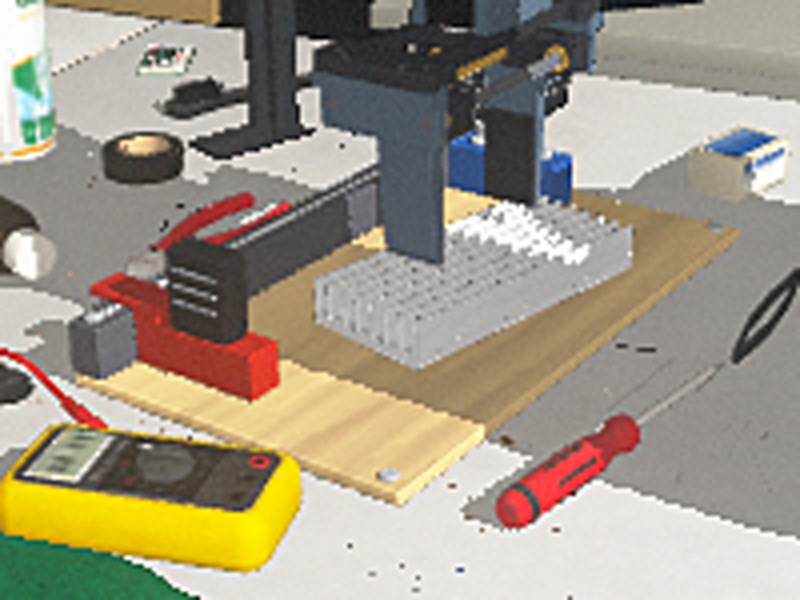

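The fingers stand over the heat sink: the near fingertip is at (415,260) in the crop, and the sink hasn't moved. I'll measure the real tip height.

Run:
```python
from h import *
p=snapshot('side')
for v in range(205,232,2):
    row=[]
    for u in (286,290,294,298):
        m=np.zeros((420,560),bool); m[v,u]=1; c=cloud(p,m)
        row.append(np.round(np.r_[tojig(c)[0],c[0,2]]*1000).tolist() if len(c) else None)
    print(v,row)
print(proj(p,[np.r_[toworld(x,.047),z] for x in(-.028,.004) for z in(.0166,.037,.06)]))
```

```text
205 [[1.0, 48.0, 93.0], [-10.0, 49.0, 95.0], [-21.0, 50.0, 98.0], [-29.0, 47.0, 99.0]]
207 [[2.0, 47.0, 87.0], [-8.0, 46.0, 89.0], [-20.0, 48.0, 93.0], [-30.0, 48.0, 95.0]]
209 [[2.0, 48.0, 83.0], [-8.0, 46.0, 85.0], [-20.0, 48.0, 88.0], [-28.0, 46.0, 89.0]]
211 [[3.0, 46.0, 77.0], [-9.0, 48.0, 81.0], [-19.0, 48.0, 83.0], [-30.0, 48.0, 86.0]]
213 [[3.0, 47.0, 73.0], [-7.0, 46.0, 75.0], [-18.0, 47.0, 78.0], [-28.0, 46.0, 80.0]]
215 [[3.0, 47.0, 68.0], [-7.0, 46.0, 70.0], [-19.0, 48.0, 74.0], [-28.0, 46.0, 75.0]]
217 [[3.0, 46.0, 63.0], [-8.0, 48.0, 67.0], [-18.0, 46.0, 68.0], [-30.0, 49.0, 72.0]]
219 [[3.0, 47.0, 59.0], [-8.0, 47.0, 61.0], [-17.0, 45.0, 63.0], [-31.0, 49.0, 68.0]]
221 [[5.0, 45.0, 53.0], [-8.0, 47.0, 57.0], [-18.0, 46.0, 59.0], [-28.0, 46.0, 62.0]]
223 [[22.0, 21.0, 35.0], [-5.0, 44.0, 50.0], [-18.0, 47.0, 54.0], [-27.0, 45.0, 56.0]]
225 [[16.0, 30.0, 35.0], [12.0, 19.0, 32.0], [-1.0, 22.0, 36.0], [-26.0, 43.0, 51.0]]
227 [[14.0, 32.0, 31.0], [2.0, 34.0, 35.0], [-6.0, 29.0, 35.0], [-9.0, 19.0, 32.0]]
229 [[4.0, 47.0, 34.0], [-4.0, 42.0, 35.0], [-8.0, 32.0, 32.0], [-19.0, 32.0, 35.0]]
231 [[-4.0, 57.0, 36.0], [-5.0, 44.0, 31.0], [-18.0, 46.0, 35.0], [-18.0, 31.0, 29.0]]
[[297.80918852 239.90994526]
 [297.75642856 231.43910389]
 [297.69576662 221.71456715]
 [285.88440243 236.31589657]
 [285.73346947 227.97433387]
 [285.56030777 218.40158312]]
```

The real fingertips are at z≈50 mm, about 33 mm higher than the stated geometry puts them, and x and y agree. I'll back out at this height, go down partway, and check the height again.

```bash
python3 -m creep '[[0,0,0,0.02,0,0,0],[0,0,0,0.04,0,0,0],[0,0,0,0.06,0,0,0],[0,0,0,0.08,0,0,0],[0,0,0,0.092,0,0,0],[0,0,0,0.092,0,0,0],[0,0,0,0.092,0,0,0],[0,0,0,0.092,0,0.01,0],[0,0,0,0.092,0,0.02,0],[0,0,0,0.092,0,0.02,0]]'
python3 - <<'E'
from h import *
go(-.104,-.012,.002)
p=snapshot('side'); c=cloud(p,np.ones((420,560),bool)); j=tojig(c)*1000; z=c[:,2]*1000
m=(j[:,0]>-125)&(j[:,0]<-88)&(j[:,1]>30)&(j[:,1]<55)&(z>15)&(z<140)
print('tip z',np.percentile(z[m],[0,1,3,5]),m.sum()); print(np.percentile(j[m],[2,98],axis=0))
save(p,'d.png'); cv2.imwrite('pics/d.png',cv2.resize(p['image'][160:310,240:440,::-1],None,fx=4,fy=4,interpolation=cv2.INTER_CUBIC))
E
```

```text
clock: 8.3
position: [0.4827, 0.024, 0.012]
eef_rot: [-3.141, -0.002, 2.967]
wrist_force: [-0.1, 1.3, 0.6]
opening: 0.0912
grasp_force: 0.0
clock 8.3 jig now [-105.   -10.9] 12.0 yaw [-1.7998e+02 -1.3000e-01  1.6998e+02] F [-0.1  1.3  0.6]
turn [-0.0004 -0.0022 -0.0004] shift [-0.001  -0.0011  0.01  ]
tip z [26.33648259 28.06733498 30.25505491 31.8722733 ] 467
[[-122.32739132   40.25921134]
 [ -88.82496478   51.78179334]]
```

View pics/d.png

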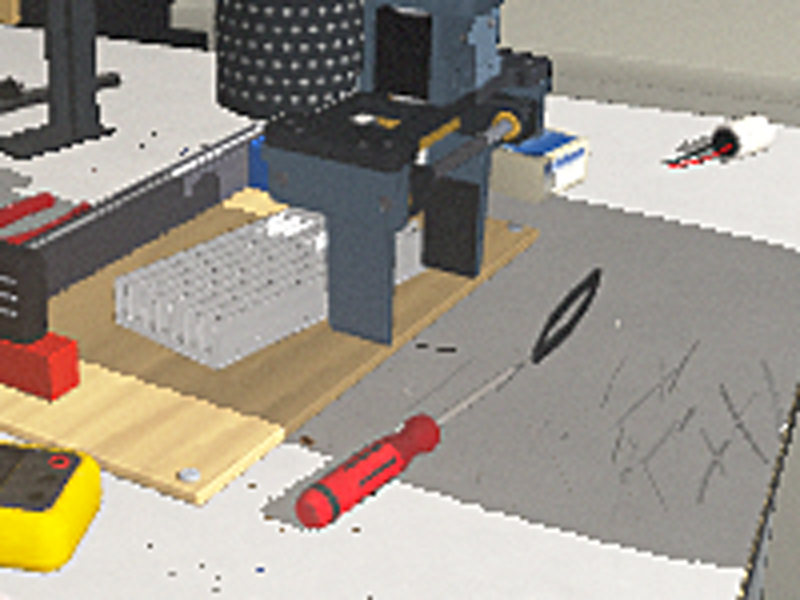

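The fingertips are clear in front of the heat sink at (360,335), at z≈28 mm. They need to go 12 mm lower, then push.

```bash
python3 -m creep '[[0,0,0,0,0,0.006,0],[0,0,0,0,0,0.012,0],[0,0,0,0,0,0.012,0],[0,0,0,0,0,0.012,0],[0,0,0,-0.006,0,0.012,0],[0,0,0,-0.012,0,0.012,0],[0,0,0,-0.018,0,0.012,0],[0,0,0,-0.024,0,0.012,0],[0,0,0,-0.03,0,0.012,0],[0,0,0,-0.036,0,0.012,0]]'
python3 -m creep '[[0,0,0,-0.004,0,0,0],[0,0,0,-0.008,0,0,0],[0,0,0,-0.012,0,0,0],[0,0,0,-0.016,0,0,0],[0,0,0,-0.02,0,0,0],[0,0,0,-0.024,0,0,0],[0,0,0,-0.027,0,0,0],[0,0,0,-0.03,0,0,0],[0,0,0,-0.033,0,0,0],[0,0,0,-0.036,0,0,0]]'
python3 - <<'E'
from h import *
go(-.012,-.012,.000)
p=snapshot('side'); c=cloud(p,np.ones((420,560),bool)); j=tojig(c)*1000; z=c[:,2]*1000
cv2.imwrite('pics/e.png',cv2.resize(p['image'][160:310,190:390,::-1],None,fx=4,fy=4,interpolation=cv2.INTER_CUBIC))
E
```

```text
clock: 9.35
position: [0.5191, 0.0177, 0.0016]
eef_rot: [-3.141, -0.0, 2.967]
wrist_force: [-3.9, -2.0, 1.4]
opening: 0.0911
grasp_force: 1.6
clock: 10.35
position: [0.5545, 0.0115, 0.0016]
eef_rot: [-3.142, 0.0, 2.967]
wrist_force: [-3.3, 0.8, 0.4]
opening: 0.0912
grasp_force: 1.5
clock 10.35 jig now [-32.2 -10.7] 1.6 yaw [-180.      0.    169.98] F [-3.3  0.8  0.4]
turn [-0.      0.     -0.0003] shift [-0.0202 -0.0012  0.0016]
```

View pics/e.png

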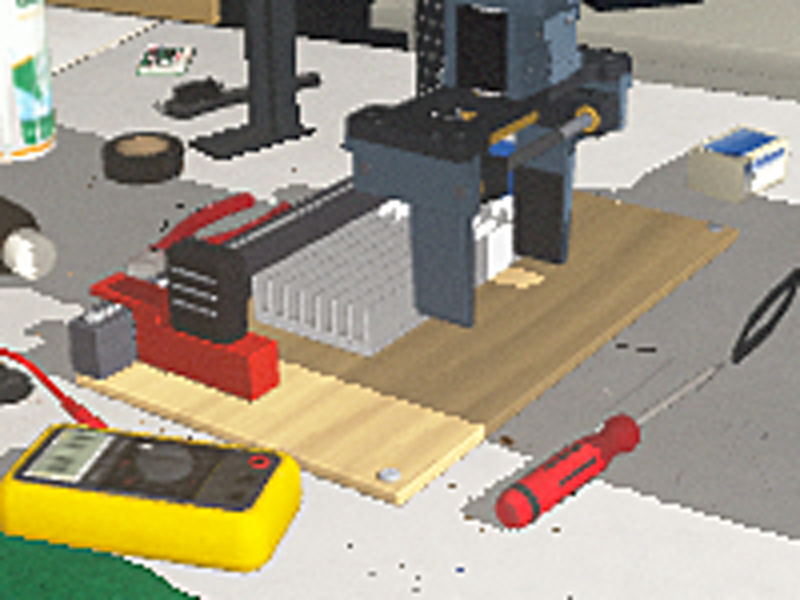

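The sink is squared to the jig and moving, with both fingers on its front face (the near fingertip is at (445,315)). I'll continue.

```bash
python3 -m creep '[[0,0,0,-0.003,0,0,0],[0,0,0,-0.006,0,0,0],[0,0,0,-0.009,0,0,0],[0,0,0,-0.011,0,0,0],[0,0,0,-0.013,0,0,0],[0,0,0,-0.015,0,0,0],[0,0,0,-0.016,0,0,0],[0,0,0,-0.017,0,0,0],[0,0,0,-0.018,0,0,0],[0,0,0,-0.018,0,0,0]]'
python3 -m creep '[[0,0,0,-0.0005,0,0,0],[0,0,0,-0.001,0,0,0],[0,0,0,-0.0015,0,0,0],[0,0,0,-0.002,0,0,0],[0,0,0,-0.0025,0,0,0],[0,0,0,-0.003,0,0,0],[0,0,0,-0.003,0,0,0],[0,0,0,-0.003,0,0,0],[0,0,0,-0.003,0,0,0],[0,0,0,-0.003,0,0,0]]'
```

```text
clock: 11.4
position: [0.5722, 0.0084, 0.0017]
eef_rot: [3.142, 0.0, 2.967]
wrist_force: [-1.8, 0.8, 0.3]
opening: 0.0913
grasp_force: 1.1
clock: 12.4
position: [0.5739, 0.0081, 0.0015]
eef_rot: [-3.141, -0.002, 2.967]
wrist_force: [-10.3, 2.1, 8.2]
opening: 0.0911
grasp_force: 5.3
```

```bash
python3 -m creep '[[0,0,0,-0.0005,0,0,0],[0,0,0,-0.001,0,0,0],[0,0,0,-0.0015,0,0,0],[0,0,0,-0.0015,0,0,0],[0,0,0,-0.0015,0,0,0],[0,0,0,-0.0015,0,0,0],[0,0,0,-0.0015,0,0,0],[0,0,0,-0.0015,0,0,0],[0,0,0,-0.0015,0,0,0],[0,0,0,-0.0015,0,0,0]]'
python3 -m creep '[[0,0,0,0.005,0,0,0],[0,0,0,0.01,0,0,0],[0,0,0,0.02,0,0,0],[0,0,0,0.03,0,0,0],[0,0,0,0.03,0,-0.05,0],[0,0,0,0.03,0,-0.1,0],[0,0,0,0.03,0,-0.15,0],[0,0,0,-0.01,0.03,-0.15,255],[0,0,0,-0.05,0.07,-0.15,255],[0,0,0,-0.065,0.11,-0.15,255]]'
python3 - <<'E'
from h import *
go(.04,.195,.15,)
p=snapshot('side'); c=cloud(p,np.ones((420,560),bool)); j=tojig(c)*1000; z=c[:,2]*1000
x,y=j.T; m=(z>30)&(z<40)&(x<80)&(x>-80)&(y<105)&(y>-135)
q=cv2.minAreaRect(j[m].astype(np.float32)); print(q,m.sum())
for a,b in((-130,-60),(-60,0),(0,50),(50,100)):
    k=m&(y>a)&(y<b); print(a,b,k.sum(),np.round(np.percentile(x[k],[2,98]),1) if k.sum() else '')
m=(z>70)&(z<92)&(x>10)&(x<70)&(y>100)&(y<180); print('handle',np.percentile(j[m],[2,98],axis=0),m.sum())
cv2.imwrite('pics/f.png',cv2.resize(p['image'][160:310,190:390,::-1],None,fx=4,fy=4,interpolation=cv2.INTER_CUBIC))
E
```

```text
clock: 13.4
position: [0.5738, 0.008, 0.0012]
eef_rot: [-3.141, -0.005, 2.967]
wrist_force: [-18.4, 4.7, 12.9]
opening: 0.0912
grasp_force: 9.1
clock: 14.4
position: [0.6617, 0.1051, 0.1529]
eef_rot: [3.141, 0.003, 2.965]
wrist_force: [0.7, -1.0, 0.4]
opening: 0.0705
grasp_force: 0.0
clock 14.4 jig now [ 57.2 100. ] 152.9 yaw [1.7996e+02 1.6000e-01 1.6990e+02] F [ 0.7 -1.   0.4]
turn [ 0.0006  0.0028 -0.0018] shift [0.0174 0.095  0.0029]
((40.62267303466797, -22.540611267089844), (72.86856079101562, 223.86178588867188), 0.17295578122138977) 932
-130 -60 137 [ 5.2 73.3]
-60 0 275 [ 5.2 73.6]
0 50 278 [ 5.  72.8]
50 100 238 [ 5.3 73.4]
handle [[ 20.17420867 143.30699865]
 [ 57.94507089 162.42678104]] 172
```

View pics/f.png

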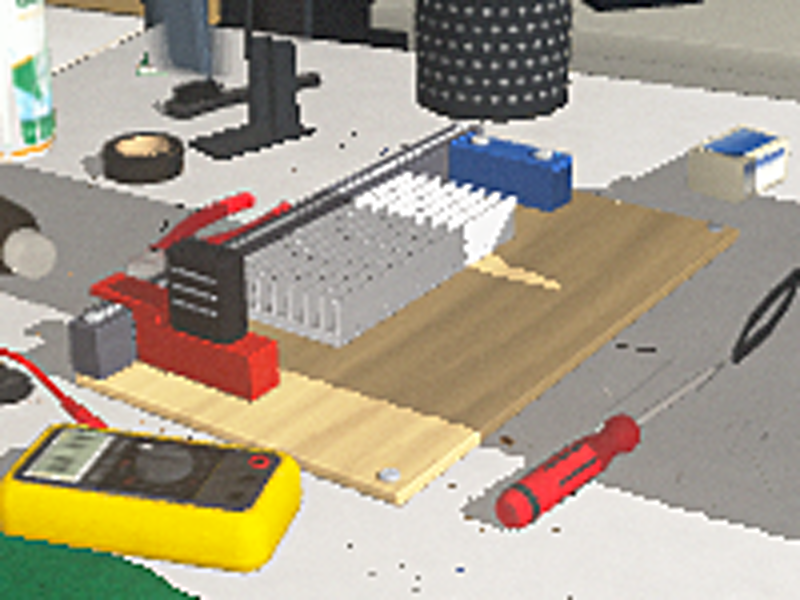

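The whole front edge reads x = 5.0–5.3 mm, so the sink is flush with the rail. The stop hasn't moved, and its handle is at (210,290). I'll go to the outer side of the handle with the fingers closed.

```bash
python3 -m creep '[[0,0,0,0.006,0.03,0,255],[0,0,0,0.012,0.06,0,255],[0,0,0,0.016,0.085,0,255],[0,0,0,0.016,0.097,0,255],[0,0,0,0.016,0.097,0,255],[0,0,0,0.016,0.097,0.02,255],[0,0,0,0.016,0.097,0.04,255],[0,0,0,0.016,0.097,0.06,255],[0,0,0,0.016,0.097,0.08,255],[0,0,0,0.016,0.097,0.08,255]]'
python3 - <<'E'
from h import *
go(.04,.195,.032)
p=snapshot('side'); c=cloud(p,np.ones((420,560),bool)); j=tojig(c)*1000; z=c[:,2]*1000
x,y=j.T; m=(x>15)&(x<65)&(y>172)&(y<225)&(z>45)&(z<140)
print('fingers',np.percentile(np.c_[j,z][m],[0,2,98],axis=0),m.sum())
m=(z>70)&(z<90)&(x>10)&(x<70)&(y>100)&(y<170); print('handle',np.percentile(j[m],[2,98],axis=0),m.sum())
E
```

```text
clock: 15.45
position: [0.6589, 0.2012, 0.069]
eef_rot: [-3.14, -0.004, 2.966]
wrist_force: [-0.5, -0.4, -0.2]
opening: 0.0005
grasp_force: 0.0
clock 15.45 jig now [ 37.8 194.2] 69.0 yaw [-179.89   -0.21  169.93] F [-0.5 -0.4 -0.2]
turn [-0.0019 -0.0037 -0.0012] shift [-0.0024  0.0009  0.037 ]
fingers [[ 18.71890168 184.23146508  83.75897922]
 [ 20.05704782 186.27900819  85.4594012 ]
 [ 54.31997746 209.63207677 138.88496634]] 545
handle [[ 20.48294284 143.47707199]
 [ 53.15099322 162.14637719]] 139
```

```bash
python3 -m creep '[[0,0,0,0,0,0.02,255],[0,0,0,0,0,0.036,255],[0,0,0,0,0,0.036,255],[0,0,0,0,0,0.036,255],[0,0,0,0,-0.006,0.036,255],[0,0,0,0,-0.012,0.036,255],[0,0,0,0,-0.018,0.036,255],[0,0,0,0,-0.024,0.036,255],[0,0,0,0,-0.03,0.036,255],[0,0,0,0,-0.036,0.036,255]]'
python3 -m creep '[[0,0,0,0,-0.006,0,255],[0,0,0,0,-0.012,0,255],[0,0,0,0,-0.018,0,255],[0,0,0,0,-0.024,0,255],[0,0,0,0,-0.03,0,255],[0,0,0,0,-0.036,0,255],[0,0,0,0,-0.042,0,255],[0,0,0,0,-0.048,0,255],[0,0,0,0,-0.054,0,255],[0,0,0,0,-0.06,0,255]]'
python3 - <<'E'
from h import *
go(.04,.0755,.032)
p=snapshot('side'); c=cloud(p,np.ones((420,560),bool)); j=tojig(c)*1000; z=c[:,2]*1000
x,y=j.T
for a,b in((-150,-100),(-100,-40),(-40,20),(20,60)):
    k=(z>30)&(z<40)&(x<80)&(x>-80)&(y>a)&(y<b); print(a,b,k.sum(),np.round(np.percentile(x[k],[2,98]),1) if k.sum() else '')
cv2.imwrite('pics/g.png',cv2.resize(p['image'][160:310,190:390,::-1],None,fx=4,fy=4,interpolation=cv2.INTER_CUBIC))
E
```

```text
clock: 16.5
position: [0.6545, 0.1671, 0.0359]
eef_rot: [3.141, 0.0, 2.967]
wrist_force: [-0.5, 2.5, 2.5]
opening: 0.0004
grasp_force: 1.3
clock: 17.5
position: [0.644, 0.1082, 0.0357]
eef_rot: [3.141, 0.0, 2.967]
wrist_force: [1.4, 5.7, 1.8]
opening: 0.0003
grasp_force: 2.8
clock 17.5 jig now [ 39.3 100. ] 35.7 yaw [1.7998e+02 2.0000e-02 1.6998e+02] F [1.4 5.7 1.8]
turn [ 0.0004  0.0003 -0.0003] shift [-0.0007 -0.0245  0.0037]
-150 -100 165 [ 5.8 77.7]
-100 -40 265 [ 5.1 73.6]
-40 20 283 [ 5.2 73.3]
20 60 138 [ 4.9 51. ]
```

View pics/g.png

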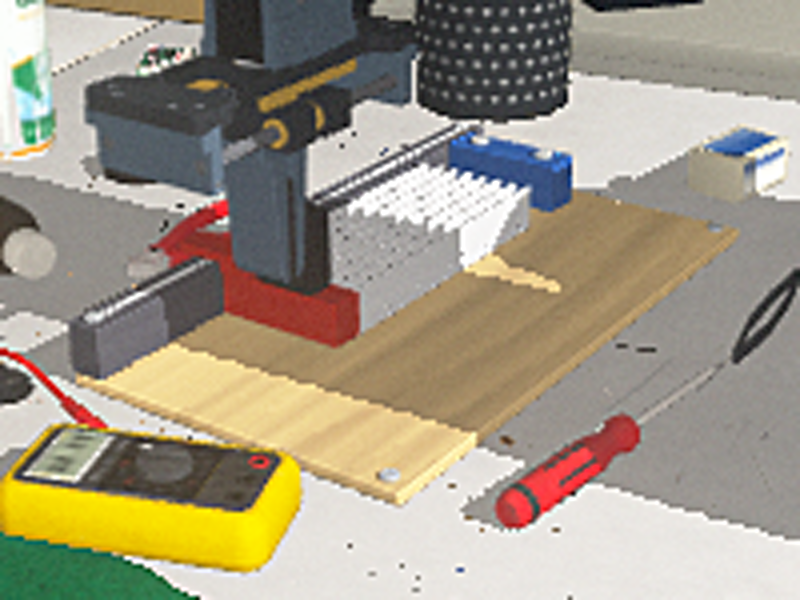

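The stop, with its face at about (340,300), now touches the heat sink and pushes it, and the sink stays flush. I'll close the last ~24 mm gently.

```bash
python3 -m creep '[[0,0,0,0,-0.004,0,255],[0,0,0,0,-0.008,0,255],[0,0,0,0,-0.012,0,255],[0,0,0,0,-0.015,0,255],[0,0,0,0,-0.017,0,255],[0,0,0,0,-0.019,0,255],[0,0,0,0,-0.02,0,255],[0,0,0,0,-0.021,0,255],[0,0,0,0,-0.021,0,255],[0,0,0,0,-0.021,0,255]]'
python3 -m creep '[[0,0,0,0,-0.0005,0,255],[0,0,0,0,-0.001,0,255],[0,0,0,0,-0.0015,0,255],[0,0,0,0,-0.002,0,255],[0,0,0,0,-0.0025,0,255],[0,0,0,0,-0.003,0,255],[0,0,0,0,-0.003,0,255],[0,0,0,0,-0.003,0,255],[0,0,0,0,-0.003,0,255],[0,0,0,0,-0.003,0,255]]'
python3 -c "
from h import *
go(.04,.0755,.032)"
```

```text
clock: 18.55
position: [0.6403, 0.0878, 0.0356]
eef_rot: [-3.142, -0.0, 2.967]
wrist_force: [1.5, 4.3, 1.6]
opening: 0.0006
grasp_force: 1.9
clock: 19.55
position: [0.6398, 0.0849, 0.0356]
eef_rot: [3.142, 0.0, 2.967]
wrist_force: [1.2, 5.7, 0.8]
opening: 0.0003
grasp_force: 2.6
clock 19.55 jig now [39.1 76.3] 35.6 yaw [180.     0.   169.99] F [1.2 5.7 0.8]
turn [ 0.0001  0.     -0.0002] shift [-0.0009 -0.0008  0.0036]
```

```bash
python3 -m creep '[[0,0,0,0,-0.0004,0,255],[0,0,0,0,-0.0008,0,255],[0,0,0,0,-0.0012,0,255],[0,0,0,0,-0.0016,0,255],[0,0,0,0,-0.002,0,255],[0,0,0,0,-0.002,0,255],[0,0,0,0,-0.002,0,255],[0,0,0,0,-0.002,0,255],[0,0,0,0,-0.002,0,255],[0,0,0,0,-0.002,0,255]]'
```

```text
clock: 20.55
position: [0.6394, 0.0828, 0.0356]
eef_rot: [-3.142, -0.0, 2.967]
wrist_force: [1.5, 6.1, 0.4]
opening: 0.0001
grasp_force: 2.4
```

```bash
python3 -m creep '[[0,0,0,0,-0.0004,0,255],[0,0,0,0,-0.0008,0,255],[0,0,0,0,-0.0012,0,255],[0,0,0,0,-0.0016,0,255],[0,0,0,0,-0.002,0,255],[0,0,0,0,-0.002,0,255],[0,0,0,0,-0.002,0,255],[0,0,0,0,-0.002,0,255],[0,0,0,0,-0.002,0,255],[0,0,0,0,-0.002,0,255]]'
```

```text
clock: 21.55
position: [0.6393, 0.0818, 0.0357]
eef_rot: [3.14, 0.0, 2.967]
wrist_force: [3.0, 14.5, -1.6]
opening: 0.0004
grasp_force: 7.3
```

```bash
python3 -m creep '[[0,0,0,0,-0.0005,0,255],[0,0,0,0,-0.001,0,255],[0,0,0,0,-0.001,0,255],[0,0,0,0,-0.001,0,255],[0,0,0,0,-0.001,0,255],[0,0,0,0,0.003,0,255],[0,0,0,0,0.01,0,255],[0,0,0,0,0.02,0,255],[0,0,0,0,0.03,0,255],[0,0,0,0,0.03,-0.03,255]]'
python3 -m creep '[[0,0,0,0,0,-0.04,255],[0,0,0,0,0,-0.08,255],[0,0,0,0,0,-0.11,255],[0,0,0,0,0.04,-0.11,255],[0,0,0,0,0.08,-0.11,255],[0,0,0,0,0.12,-0.11,255],[0,0,0,0.02,0.16,-0.11,255],[0,0,0,0.04,0.2,-0.11,255],[0,0,0,0.06,0.23,-0.11,255],[0,0,0,0.06,0.23,-0.11,255]]'
python3 - <<'E'
from h import *
for n in('side','top'):
    p=snapshot(n); c=cloud(p,np.ones((420,560),bool)); j=tojig(c)*1000; z=c[:,2]*1000
    x,y=j.T
    for a,b in((-138,-100),(-100,-60),(-60,-20),(-20,20),(20,38)):
        k=(z>30)&(z<42)&(x<78)&(x>-80)&(y>a)&(y<b); print(n,a,b,k.sum(),np.round(np.percentile(x[k],[1,2,5]),1) if k.sum() else '')
    m=(z>70)&(z<92)&(x>10)&(x<70)&(y>20)&(y<100); print('handle',np.percentile(j[m],[2,98],axis=0),m.sum()) if m.sum() else 0
    if n=='top': cv2.imwrite('pics/i.png',cv2.resize(p['image'][120:340,160:460,::-1],None,fx=2.5,fy=2.5,interpolation=cv2.INTER_CUBIC))
    else: cv2.imwrite('pics/h.png',cv2.resize(p['image'][160:310,190:390,::-1],None,fx=4,fy=4,interpolation=cv2.INTER_CUBIC))
E
```

```text
clock: 22.55
position: [0.6421, 0.1114, 0.0627]
eef_rot: [-3.14, -0.005, 2.968]
wrist_force: [-1.7, -0.8, 0.5]
opening: 0.0004
grasp_force: 0.0
clock: 23.55
position: [0.6233, 0.3514, 0.1755]
eef_rot: [3.141, -0.0, 2.97]
wrist_force: [0.1, -1.0, 0.1]
opening: 0.0006
grasp_force: 0.0
side -138 -100 166 [4.4 4.9 5.8]
side -100 -60 173 [4.7 4.9 5.6]
side -60 -20 192 [4.5 4.9 5.6]
side -20 20 146 [4.7 5.  5.4]
side 20 38 44 [4.7 4.9 5.2]
handle [[19.96817555 46.97965575]
 [58.72335356 64.66176033]] 142
top -138 -100 210 [3.8 4.  4.7]
top -100 -60 225 [3.9 3.9 4.8]
top -60 -20 222 [4.  4.1 5. ]
top -20 20 215 [4.1 4.1 4.6]
top 20 38 94 [4.1 4.3 5.5]
handle [[19.36314302 43.40838436]
 [57.37571952 62.67873355]] 165
```

View pics/i.png

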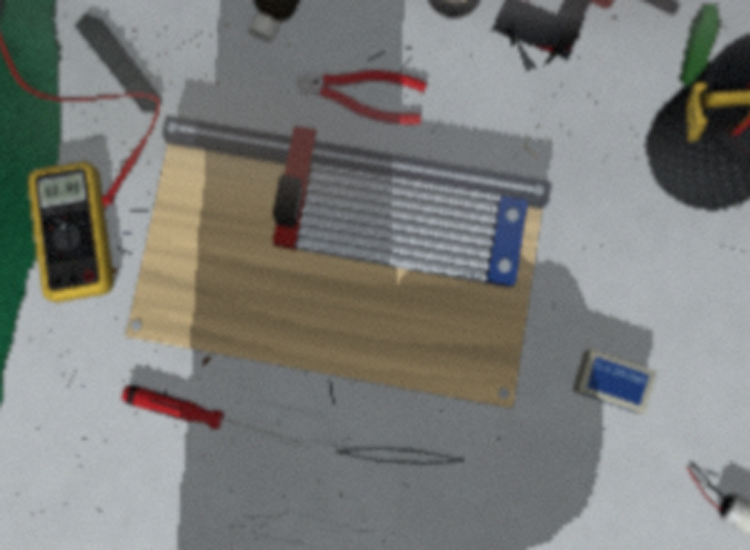

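The top view shows the sink snug between the red stop at (290,190) and the blue block at (505,240). It lies flush along the rail, and the other things on the bench haven't moved.

```bash
python3 -c "
from h import *
print(close_job())"
```

```text
the job is handed in; nothing more can be done
None
```

I handed the job in at about 24 s: the heat sink is flush along the rail and snug between the red stop and the blue block, and nothing round the jig moved in the last pictures. My first push passed above the sink without touching it, because the fingertips stand about 33 mm higher than the stated geometry gives.

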